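# Load the tube shaker and start it under its guard

## Task

Load the shaker with the cassette that is full of capped tubes: in the rack only its ends can be gripped, in the shaker's cradle only its long sides, so stand it on the bench in between, let go and take it the other way, then set it gently and fully down between the cradle's two end cheeks. Then flip up the hinged guard over the start switch until it stays open by itself, and push the raised, ribbed end of the rocker beneath it down until it tips over to on. Leave the guard standing open, so that the run can be stopped at a touch, and leave the empty cassettes and the other things on the bench where they are.

Things in the scene. Friction and masses are not known exactly. Their poses are not given: they have to be found in the camera images.
- cassette: full tube cassette: aluminium block, grey top, 62 mm long (x), 42 wide (y), 50 high, 0.14-0.28 kg, with six white caps 6 mm above the top. Same either way round. Origin: centre of underside, z up. Sides flat and upright to 41 mm height; above that 3 mm smaller all round. Two empty cassettes (same block, black holes, no caps) stand in the same rack; which bay holds the full one varies
- rack: white rack fixed to the bench, 78 (x) x 172 mm (y), three bays along y, 52 mm apart. Origin: centre of underside. Cassettes stand on its 8 mm floor, long axis along the rack's x. Walls 62 mm high, 38 mm long in x, stand 1.7 mm from their long sides, so these cannot be gripped; their ends stand out 12 mm and are free. Bench between rack and shaker is clear
- shaker: shaker, fixed: low white housing 214 mm (x) x 256 mm (y) with a grey deck 62 mm above the bench. Origin: centre of underside, at bench height; x points away from its front (front faces the robot), y left, z up. Cradle on the left half of the deck, guarded start switch on the right half
- cradle_seat (a point): centre of the cradle floor, 74 mm above the bench; axes of the shaker. The cassette stands here, long axis along x. Cheeks at its ends, 10 mm thick, 46 wide, rise 52 mm above this floor, 67 mm apart inside, flared at the top: no room to hold the cassette's ends. Along its long sides only ribs 5 mm high, 47 mm apart; above the ribs these sides are free for 60 mm
- guard (a joint): guard angle: 0 shut, grows as its front is lifted, 1.9 open (leaning back on its stop). Over-centre spring: let go below about 0.9 rad it snaps shut, above 1.0 it swings open to 1.9 by itself and stays. Lifting at the tab takes about 1 N at first
- guard_hinge (a point): middle of the guard's hinge axis, which runs along the shaker's y at the guard's far edge; axes of the shaker. The guard is a box-shaped cover with white frame and clear window, open below; 84 mm from hinge to front, 58 mm wide (y), top 26 mm above the hinge axis and 39 mm above the deck when shut
- guard_tab (a point): grip point in the guard's lift tab, moves with the guard. The tab is a white tongue 12 mm wide (y), 14 mm high, standing out 33 mm toward the robot from the middle of the cover's front. Shut: this point is 104 mm nearer the robot than the hinge, 12 mm above its axis, 25 mm above the deck, 20 mm before the cover, mid-height in the tab. Beside the tab it is free down to the deck
- rocker (a joint): angle of the start rocker under the guard: 0 off (end nearest the robot raised), 0.4 on (that end down). Bistable: it snaps over at its middle, 0.2 rad, and stays
- rocker_press (a point): point to push, on top of the rocker's ribbed half (the half nearer the robot), moves with it; 20 mm from the rocker's axis, which runs along the shaker's y. Black rocker, 60 mm (x) by 32 mm (y). This point is about 27 mm above the deck when off and 8 mm lower when on; pushing straight down takes about 3 N. It lies 64 mm nearer the robot than the hinge

How it is judged:
By the outcome, as a careful person would: the job done as asked, in the order asked, and still so for the second after the job is handed in, with the robot touching nothing.
It also fails if it takes over 72 s, if anything falls off the work surface, if the arm or the gripper's body presses on something with over 40 N, if the wrist force passes 120 N, or if a joint passes its speed limit or range.

## Robot

A 6-joint arm with a two-finger parallel gripper is mounted at the origin on a cart in front of the work surface, level with it; the furniture and walls round the work are solid. World frame = base frame: x ahead of the robot, y to its left, z up, the work surface at z = 0. Lengths are in mm, angles in rad, forces in N, time in s.
With the tool pointing down it reaches from about 350 to 775 mm from the base axis. Payload 7.3 kg.
Tool frame: the origin (TCP) lies at the very end of the fingers, on their centre line; the grasp point (between the pads) lies 19 mm behind it; z points along the fingers, y is the line along which they close (so a half turn about z gives the same grasp; the last joint's range is limited). The gripper opens to 92 mm and grips with 3 to 60 N. Pads are 19 mm wide; open, the fingers measure 130 mm over their backs; the gripper's body (75 mm by 190 mm) begins 47 mm behind the grasp point.
Start: joints at [-1.335, 0.342, 1.524, -0, 1.275, -0.146], TCP at [195.634, -487.209, 226.741] pointing down, gripper open.
Joint ranges: [-2.53, 2.53], [-0.77, 2.02], [0.04, 2.7], [-1, 4.14], [0.28, 2.66], [-3.11, 3.11]. Speed limits (rad/s): [2.57, 2.57, 3.14, 3.14, 3.14, 3.14].

## Interface

Orientations are given as [roll, pitch, yaw] about the fixed x, y, z axes, in that order (R = Rz(yaw) Ry(pitch) Rx(roll)).
In Python, from plant import bot gives the robot as it stands.
- The arm moves only by the tool jog_arm, never from a script. Its argument "targets" is a list of rows, each an object with "xyz": the shift along the tool's x, y, z as a fraction of full scale, a list of three; "spin": the turn about the tool's z as a fraction of full scale. In form: [{"xyz": [x, y, z], "spin": spin}, ...]. A call has exactly 10 rows; each row shifts and turns the commanded pose from where the row before left it, along the tool's axes as they then stand; what a row does not reach is not made up. Full scale, the value 1, is 80 mm for a shift and 0.1 rad for a turn. A row lasts 1/8 s, in which the tool goes at most 62.5 mm and 10.7 degrees, less where a joint would pass 70% of its speed; a pose out of reach is approached as far as the arm can. A call with a number of a shift or a turn outside -1 to 1 is refused whole. A call with a gripper value outside its range is refused whole. "gripper" is the opening in per cent of the stroke, from 0 (shut) to 100 (fully open), set as the call begins (left out, the last holds). The fingers move at their own pace and stop on an object; the grip force is fixed at half the most. Time passes only in rows, so rows that do not move let the fingers close, or fill a call up. It gives the time, the measured TCP pose, the force, the opening and the grip force at its end, in the units of the state.
- bot.get_obs(): the state, without advancing time (a new reading comes with each control period).
- bot.capture(name): name is "scene" or "top"; returns the picture (420x560x3 uint8, blue, green, red); there is no depth.
- bot.get_calibration(name): a dict with "vfov" (degrees; the focal length in pixels is half the picture's height over the tangent of half this angle, whatever the lens; pixels are square), "cx", "cy" (the principal point, pixels), "eye" and "rotation" of the camera in the world. Camera axes: x right, y down, z forward; pixel columns grow to the right and rows downward; lengths in mm; the calibration is good to about 2 mm. A picture is of the moment at which its call begins. get_calibration takes no time and is no camera call.
- bot.close_job(): hands the job in; it is judged then, once.
The state is a dict: "time": time; "joint_positions": joint angles; "dq": joint speeds; "tau": joint torques, N m; "tool_pos": TCP position; "tcp_rot": TCP orientation; "contact_force": force on the tool from outside, world axes, zero at the start; "moment": the same for the moment, N m; "grip_width": finger opening in mm; "finger_force": force on a finger pad.
Only numpy, scipy, OpenCV 4.12 (cv2) and the standard library are available. Lean on these libraries where they do the work, as an engineer would, in place of code of your own. Each camera call takes 0.05 s, during which the arm holds its last target. There are 200 camera calls.

## Working session

There is one attempt and no reset: what is moved stays moved. The work goes in short steps, Python scripts to look and compute and a tool call to move; the robot and the scene stay as the last step left them, time stands still between calls to the robot, and variables do not carry over. Pictures are saved under pics/ and viewed, at most 10 in all, crops included, and the job is handed in when it is done.

Besides the shell and the picture viewer there is one more tool, called as a command line: name --argument value ..., lists and objects as JSON in quotes. jog_arm: Moves the arm, as the interface text tells. Shift numbers are shares of 80 mm and turn numbers shares of 0.1 rad, none past 1 either way. Its arguments: {"type":"object","properties":{"targets":{"type":"array","items":{"type":"object","properties":{"xyz":{"type":"array","items":{"type":"number"}},"spin":{"type":"number"}}}},"gripper":{"type":"number"}},"required":["targets"]}

```bash
mkdir -p pics
python3 - <<'E'
from plant import bot
import cv2
for n in("scene","top"):
    cv2.imwrite(f"pics/{n}0.png",bot.capture(n)); print(n,bot.get_calibration(n))
o=bot.get_obs(); print(o)
E
```

```text
scene {'vfov': 44.25672428081875, 'cx': 277.67802238375043, 'cy': 204.60391169701427, 'eye': array([ 75.73968076, 624.17943778, 668.00870957]), 'rotation': array([-2.14423935, -0.00692905, -2.52904019])}
top {'vfov': 56.80785550453475, 'cx': 276.67196704323294, 'cy': 213.44732355823604, 'eye': array([ 372.15257504, -117.10800521, 1085.8281387 ]), 'rotation': array([-2.94614584,  0.00894078, -1.56024401])}
{'time': 0.1, 'joint_positions': array([-1.33503206e+00,  3.42628255e-01,  1.52491065e+00,  3.81872392e-05,
        1.27541882e+00, -1.45970357e-01]), 'dq': array([ 0.00055251, -0.00020704, -0.00371453, -0.0020582 , -0.00281225,
        0.00096971]), 'tau': array([ 1.56935519e-03, -4.32004344e+01, -2.44693798e+01,  7.19295605e-02,
        5.25985903e-02, -5.16290925e-05]), 'tool_pos': array([ 195.53903431, -486.83550403,  226.13112256]), 'tcp_rot': array([-3.14024741e+00, -2.34682751e-04,  3.81723320e-01]), 'contact_force': array([ 0.77159192, -0.34083979, -0.40620324]), 'moment': array([ 0.00471518,  0.00774345, -0.00412812]), 'finger_force': 0.0, 'grip_width': 91.7020612660571}
```

View pics/scene0.png

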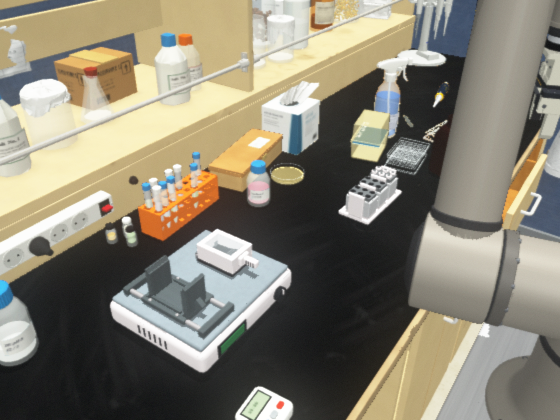

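View pics/top0.png

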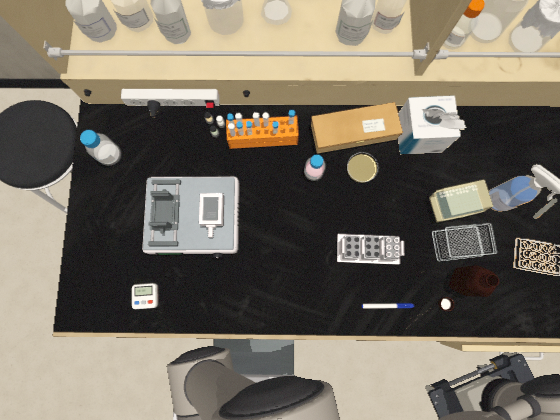

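Top view: shaker at about (191,215), rack at (370,248), and the full cassette with white caps is in the right bay (~393,249). I'll enlarge both.

Run:
```python
import cv2,numpy as np
t=cv2.imread("pics/top0.png");s=cv2.imread("pics/scene0.png")
r=lambda im,x,y,w,h,k:cv2.resize(im[y:y+h,x:x+w],None,fx=k,fy=k,interpolation=cv2.INTER_CUBIC)
a=r(t,135,170,115,90,6.5);b=r(t,325,222,90,50,8)
cv2.imwrite("pics/c1.png",a);cv2.imwrite("pics/c2.png",b)
cv2.imwrite("pics/c3.png",r(s,105,225,195,145,4))
```

```text
(no output)
```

View pics/c1.png

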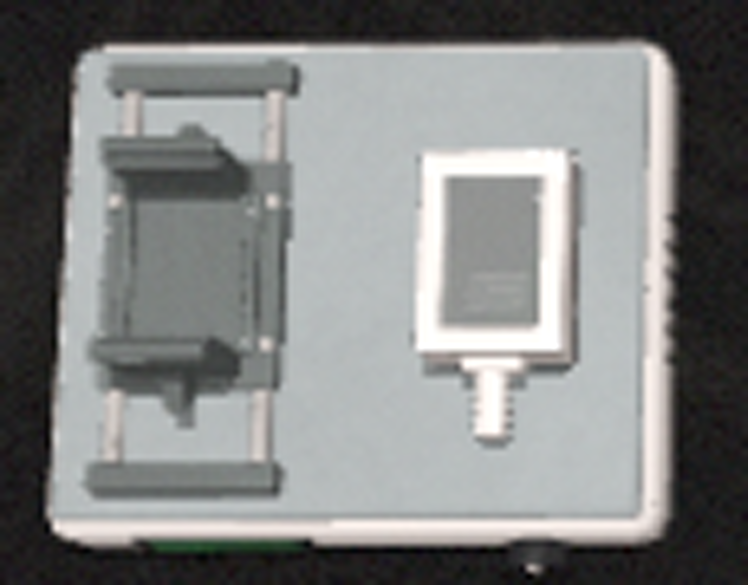

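View pics/c2.png

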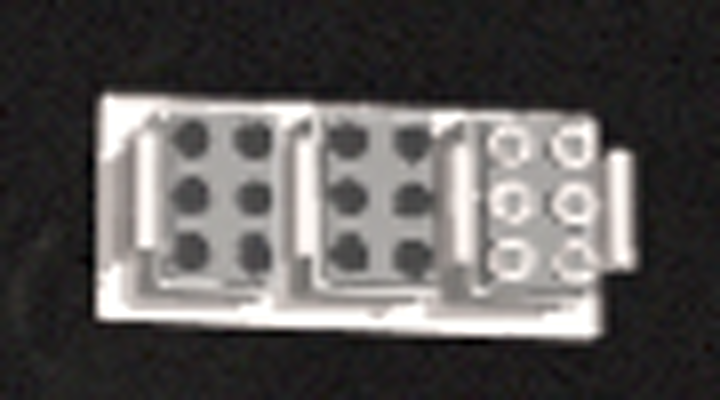

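View pics/c3.png

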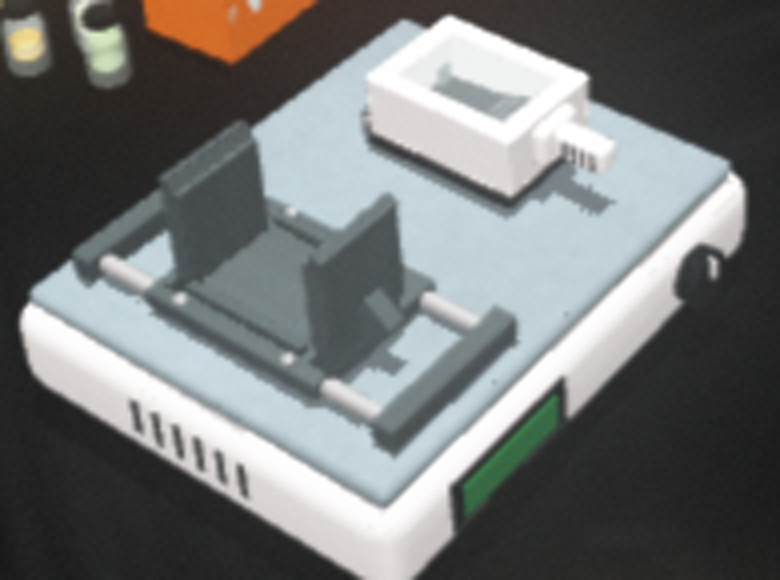

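Crops show the following:
- **c1:** cheek tops run (103,150)–(218,155) and (92,350)–(212,357). The tab tip is at (492,440).
- **c2:** cap centre is at about (543,203). Rack base corners are (100,95), (597,117), (600,338) and (97,318).
- **c3:** the cheek tops and tab are also visible from the side.

```bash
cat > h.py <<'E'
from plant import bot
import numpy as np, cv2
from scipy.spatial.transform import Rotation as Ro
from scipy.optimize import least_squares
def cam(n):
    c=bot.get_calibration(n); f=210/np.tan(np.radians(c['vfov']/2))
    return Ro.from_euler('xyz',c['rotation']).as_matrix(),np.array(c['eye']),f,c['cx'],c['cy']
def ray(n,uv,z):
    R,e,f,cx,cy=cam(n); d=R@np.array([(uv[0]-cx)/f,(uv[1]-cy)/f,1]); return e+d*(z-e[2])/d[2]
def proj(n,p):
    R,e,f,cx,cy=cam(n); q=R.T@(np.asarray(p)-e); return np.array([cx+f*q[0]/q[2],cy+f*q[1]/q[2]])
def unc(p,k,ox,oy): return ((p[0]+.5)/k-.5+ox,(p[1]+.5)/k-.5+oy)
def to_tool(d,yaw):  # world shift -> tool units
    c,s=np.cos(yaw),np.sin(yaw); return np.round(np.array([c*d[0]+s*d[1],s*d[0]-c*d[1],-d[2]])/80,3)
E
python3 - <<'E'
from h import *
c1=lambda *p:unc(p,6.5,135,170); c2=lambda *p:unc(p,8,325,222); c3=lambda *p:unc(p,4,105,225)
g=lambda l,n,uv,z:print(l,ray(n,uv,z)[:2].round(1))
print("rack corners z4-8"); 
P=[ray("top",c2(*p),7)[:2] for p in((100,95),(597,117),(600,338),(97,318))]
for p in P: print(p.round(1))
e=(P[0]-P[1]+P[3]-P[2]); print("rack yaw",np.arctan2(e[1],e[0])-np.pi/2,"mid",np.mean(P,0))
for p in((512,145),(575,145),(512,203),(575,205),(512,260),(575,262)): g("cap","top",c2(*p),64)
print("cheeks z126")
for p in((103,150),(218,155),(92,350),(212,357)): g("top","top",c1(*p),126)
for p in((163,180),(240,123),(262,135),(308,240),(385,195),(403,207)): g("scene","scene",c3(*p),126)
print("tab top z94"); g("tip","top",c1(492,440),94); g("base","top",c1(495,365),94)
g("guardTL","top",c1(425,150),101);g("guardFL","top",c1(417,350),101)
for p in((617,150),(600,170),(445,15),(365,75),(512,160),(590,75)): g("sc","scene",c3(*p),94 if p[0]>595 else 101)
print("deck"); 
for p in((85,48),(50,515),(640,518),(640,48)): g("d","top",c1(*p),62)
print(bot.get_obs()['tool_pos'])
E
```

```text
rack corners z4-8
[ 530.1 -274.9]
[ 523.9 -447.9]
[ 447.2 -445.1]
[ 452.4 -272.3]
rack yaw -0.03262662618871337 mid [ 488.39599457 -360.05950394]
cap [ 506.3 -402. ]
cap [ 506.5 -422.7]
cap [ 487.1 -401.1]
cap [ 486.7 -421.8]
cap [ 468.4 -400.3]
cap [ 467.9 -420.8]
cheeks z126
top [613.4 216.5]
top [611.7 171.1]
top [533.7 214.9]
top [531.4 168.2]
scene [617.4 218.4]
scene [618.8 174.1]
scene [605.7 174.5]
scene [544.6 210.6]
scene [538.4 173.2]
scene [527.6 174.5]
tab top z94
tip [504.3  64.3]
base [534.5  64.4]
guardTL [620.8  95.2]
guardFL [539.1  94.3]
sc [503.7  65.4]
sc [501.5  80.5]
sc [624.5  39.3]
sc [623.2  95.8]
sc [531.  103.8]
sc [540.5  36.6]
deck
d [673.8 249.7]
d [476.2 249.1]
d [477.2   8.5]
d [675.7  14.9]
[ 195.53903431 -486.83550403  226.13112256]
```

jog_arm --targets '[{"xyz": [0.373,0.048,0],"spin": 0},{"xyz": [0.373,0.048,0],"spin": 0},{"xyz": [0.373,0.048,0],"spin": 0},{"xyz": [0.373,0.048,0],"spin": 0},{"xyz": [0.373,0.048,0],"spin": 0},{"xyz": [0.373,0.048,0],"spin": 0},{"xyz": [0.373,0.048,0],"spin": 0},{"xyz": [0.373,0.048,0],"spin": 0},{"xyz": [0.373,0.048,0],"spin": 0},{"xyz": [0.373,0.048,0],"spin": 0}]' --gripper 100

```text
time: 1.35
tool_pos: [487.6, -411.2, 226.2]
tcp_rot: [-3.141, 0.0, 0.382]
contact_force: [-0.5, -0.8, 0.6]
grip_width: 91.9
finger_force: 0.0
```

jog_arm --targets '[{"xyz": [0,0,0.13],"spin": -1},{"xyz": [0,0,0.13],"spin": -1},{"xyz": [0,0,0.13],"spin": -1},{"xyz": [0,0,0.13],"spin": -1},{"xyz": [0,0,0.13],"spin": -1},{"xyz": [0,0,0.13],"spin": -1},{"xyz": [0,0,0.13],"spin": -1},{"xyz": [0,0,0.13],"spin": -1},{"xyz": [0,0,0.13],"spin": -1},{"xyz": [0,0,0.13],"spin": -1}]'

```text
time: 2.6
tool_pos: [486.6, -411.4, 121.8]
tcp_rot: [-3.141, -0.001, 1.385]
contact_force: [0.0, -0.1, 0.6]
grip_width: 91.8
finger_force: 0.0
```

jog_arm --targets '[{"xyz": [0,0,0.1],"spin": -1},{"xyz": [0,0,0.1],"spin": -0.5},{"xyz": [0,0,0.2],"spin": 0},{"xyz": [0,0,0.2],"spin": 0},{"xyz": [0,0,0.2],"spin": 0},{"xyz": [0,0,0.2],"spin": 0},{"xyz": [0,0,0.15],"spin": 0},{"xyz": [0,0,0.1],"spin": 0},{"xyz": [0,0,0.06],"spin": 0},{"xyz": [0,0,0],"spin": 0}]'

```text
time: 3.85
tool_pos: [486.9, -411.7, 17.9]
tcp_rot: [-3.142, 0.0, 1.532]
contact_force: [-0.4, -0.9, -0.2]
grip_width: 91.5
finger_force: 0.0
```

jog_arm --targets '[{"xyz": [0,0,0],"spin": 0},{"xyz": [0,0,0],"spin": 0},{"xyz": [0,0,0],"spin": 0},{"xyz": [0,0,0],"spin": 0},{"xyz": [0,0,0],"spin": 0},{"xyz": [0,0,0],"spin": 0},{"xyz": [0,0,0],"spin": 0},{"xyz": [0,0,0],"spin": 0},{"xyz": [0,0,0],"spin": 0},{"xyz": [0,0,0],"spin": 0}]' --gripper 40

```text
time: 5.1
tool_pos: [487.0, -411.8, 18.2]
tcp_rot: [3.141, 0.0, 1.532]
contact_force: [0.8, 0.3, 4.5]
grip_width: 61.8
finger_force: 30.0
```

jog_arm --targets '[{"xyz": [0,0,-0.03],"spin": 0},{"xyz": [0,0,-0.06],"spin": 0},{"xyz": [0,0,-0.1],"spin": 0},{"xyz": [0,0,-0.1],"spin": 0},{"xyz": [0,0,-0.15],"spin": 0},{"xyz": [0,0,-0.15],"spin": 0},{"xyz": [0,0,-0.15],"spin": 0},{"xyz": [0,0,-0.15],"spin": 0},{"xyz": [0,0,-0.1],"spin": 0},{"xyz": [0,0,-0.06],"spin": 0}]'

```text
time: 6.35
tool_pos: [486.9, -411.8, 102.5]
tcp_rot: [3.141, 0.0, 1.532]
contact_force: [-0.0, 0.0, -2.3]
grip_width: 62.0
finger_force: 30.0
```

jog_arm --targets '[{"xyz": [0.1,0,0],"spin": 0},{"xyz": [0.25,0,0],"spin": 0},{"xyz": [0.4,0,0],"spin": 0},{"xyz": [0.5,0,0],"spin": 0},{"xyz": [0.5,0,0],"spin": 0},{"xyz": [0.5,0,0],"spin": -0.2},{"xyz": [0.5,0,0],"spin": -0.2},{"xyz": [0.35,0,0],"spin": 0},{"xyz": [0.2,0,0],"spin": 0},{"xyz": [0.075,0,0],"spin": 0}]'

```text
time: 7.6
tool_pos: [494.5, -141.1, 101.8]
tcp_rot: [-3.141, 0.0, 1.573]
contact_force: [-1.1, -1.4, -2.2]
grip_width: 61.9
finger_force: 30.0
```

jog_arm --targets '[{"xyz": [0,0,0.15],"spin": 0},{"xyz": [0,0,0.2],"spin": 0},{"xyz": [0,0,0.2],"spin": 0},{"xyz": [0,0,0.2],"spin": 0},{"xyz": [0,0,0.15],"spin": 0},{"xyz": [0,0,0.1],"spin": 0},{"xyz": [0,0,0.05],"spin": 0},{"xyz": [0,0,0.04],"spin": 0},{"xyz": [0,0,0.02],"spin": 0},{"xyz": [0,0,0],"spin": 0}]'

```text
time: 8.85
tool_pos: [494.7, -141.8, 13.3]
tcp_rot: [3.141, 0.0, 1.572]
contact_force: [-0.6, 0.2, -2.0]
grip_width: 62.3
finger_force: 30.0
```

jog_arm --targets '[{"xyz": [0,0,0.012],"spin": 0},{"xyz": [0,0,0.012],"spin": 0},{"xyz": [0,0,0.01],"spin": 0},{"xyz": [0,0,0],"spin": 0},{"xyz": [0,0,0],"spin": 0},{"xyz": [0,0,0],"spin": 0},{"xyz": [0,0,0],"spin": 0},{"xyz": [0,0,0],"spin": 0},{"xyz": [0,0,0],"spin": 0},{"xyz": [0,0,0],"spin": 0}]'

```text
time: 10.1
tool_pos: [494.6, -141.9, 10.4]
tcp_rot: [3.142, 0.0, 1.572]
contact_force: [-0.3, -0.8, -2.1]
grip_width: 61.7
finger_force: 30.0
```

jog_arm --targets '[{"xyz": [0,0,0.006],"spin": 0},{"xyz": [0,0,0.006],"spin": 0},{"xyz": [0,0,0],"spin": 0},{"xyz": [0,0,0],"spin": 0},{"xyz": [0,0,0],"spin": 0},{"xyz": [0,0,0],"spin": 0},{"xyz": [0,0,0],"spin": 0},{"xyz": [0,0,0],"spin": 0},{"xyz": [0,0,0],"spin": 0},{"xyz": [0,0,0],"spin": 0}]'

```text
time: 11.35
tool_pos: [494.6, -141.9, 10.2]
tcp_rot: [3.141, 0.0, 1.572]
contact_force: [-2.6, 0.9, 6.0]
grip_width: 61.9
finger_force: 30.0
```

jog_arm --targets '[{"xyz": [0,0,0],"spin": 0},{"xyz": [0,0,0],"spin": 0},{"xyz": [0,0,0],"spin": 0},{"xyz": [0,0,0],"spin": 0},{"xyz": [0,0,-0.1],"spin": 0},{"xyz": [0,0,-0.2],"spin": 0},{"xyz": [0,0,-0.2],"spin": 0},{"xyz": [0,0,-0.25],"spin": 0},{"xyz": [0,0,-0.2],"spin": 0},{"xyz": [0,0,-0.1],"spin": 0}]' --gripper 100

```text
time: 12.6
tool_pos: [495.2, -142.1, 95.3]
tcp_rot: [3.139, 0.001, 1.572]
contact_force: [0.7, -0.0, 0.5]
grip_width: 92.2
finger_force: 0.0
```

jog_arm --targets '[{"xyz": [0,0,0],"spin": 1},{"xyz": [0,0,0],"spin": 1},{"xyz": [0,0,0],"spin": 1},{"xyz": [0,0,0],"spin": 1},{"xyz": [0,0,0],"spin": 1},{"xyz": [0,0,0],"spin": 1},{"xyz": [0,0,0],"spin": 1},{"xyz": [0,0,0],"spin": 1},{"xyz": [0,0,0],"spin": 1},{"xyz": [0,0,0],"spin": 1}]'

```text
time: 13.85
tool_pos: [494.5, -141.8, 93.7]
tcp_rot: [-3.142, 0.0, 0.568]
contact_force: [0.1, 0.4, 0.0]
grip_width: 91.8
finger_force: 0.0
```

jog_arm --targets '[{"xyz": [0,0,0],"spin": 1},{"xyz": [0,0,0],"spin": 1},{"xyz": [0,0,0],"spin": 1},{"xyz": [0,0,0],"spin": 1},{"xyz": [0,0,0],"spin": 1},{"xyz": [0,0,0],"spin": 0.71},{"xyz": [0,0,0],"spin": 0},{"xyz": [0,0,0.05],"spin": 0},{"xyz": [0,0,0.05],"spin": 0},{"xyz": [0,0,0],"spin": 0}]'

```text
time: 15.1
tool_pos: [494.3, -141.7, 84.9]
tcp_rot: [-3.141, 0.001, 0.001]
contact_force: [-0.1, 0.3, 0.1]
grip_width: 91.7
finger_force: 0.0
```

Run:
```python
from h import *
t=bot.capture("top");s=bot.capture("scene");o=bot.get_obs();print(o['tool_pos'],o['tcp_rot'])
cv2.imwrite("pics/top1.png",t);cv2.imwrite("pics/scene1.png",s)
u,v=proj("scene",(494,-142,56)).astype(int);print(u,v,proj("top",(494,-142,56)))
cv2.imwrite("pics/c4.png",cv2.resize(s[max(0,v-60):v+60,u-80:u+80],None,fx=5,fy=5,interpolation=2))
```

```text
[ 494.52331731 -141.80839559   85.28806467] [-3.14155056e+00  3.01883792e-04  1.02042539e-03]
323 226 [289.9657057  243.76023502]
```

View pics/c4.png

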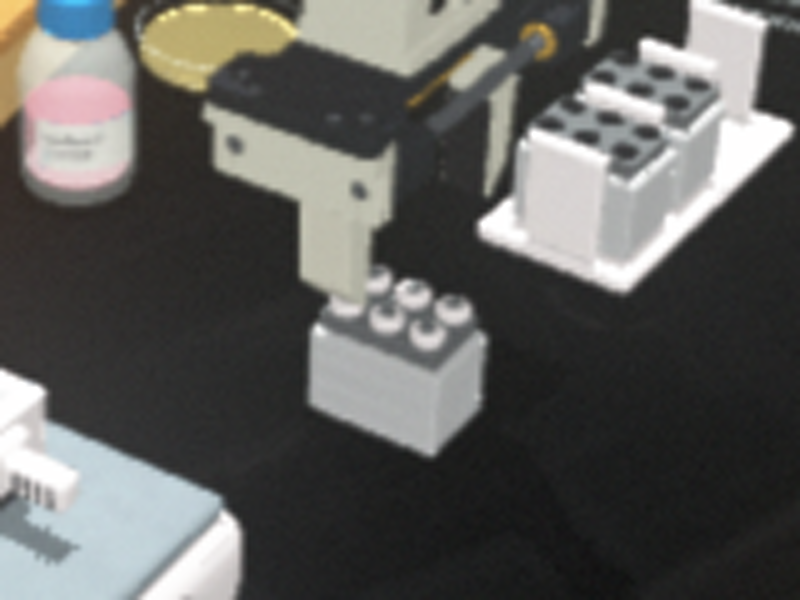

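The cassette stands upright on the bench in crop c4, with caps at (350–455,270–335). The open gripper is squared above it.

jog_arm --targets '[{"xyz": [0,0,0.1],"spin": 0},{"xyz": [0,0,0.15],"spin": 0},{"xyz": [0,0,0.2],"spin": 0},{"xyz": [0,0,0.2],"spin": 0},{"xyz": [0,0,0.15],"spin": 0},{"xyz": [0,0,0.08],"spin": 0},{"xyz": [0,0,0.05],"spin": 0},{"xyz": [0,0,0],"spin": 0},{"xyz": [0,0,0],"spin": 0},{"xyz": [0,0,0],"spin": 0}]'

```text
time: 16.45
tool_pos: [494.8, -141.9, 11.4]
tcp_rot: [3.141, -0.001, 0.001]
contact_force: [0.5, 1.0, 0.6]
grip_width: 92.1
finger_force: 0.0
```

jog_arm --targets '[{"xyz": [0,0,0],"spin": 0},{"xyz": [0,0,0],"spin": 0},{"xyz": [0,0,0],"spin": 0},{"xyz": [0,0,0],"spin": 0},{"xyz": [0,0,0],"spin": 0},{"xyz": [0,0,0],"spin": 0},{"xyz": [0,0,0],"spin": 0},{"xyz": [0,0,0],"spin": 0},{"xyz": [0,0,0],"spin": 0},{"xyz": [0,0,0],"spin": 0}]' --gripper 20

```text
time: 17.7
tool_pos: [494.6, -141.8, 11.0]
tcp_rot: [3.142, -0.0, 0.001]
contact_force: [0.1, 0.5, -0.7]
grip_width: 42.0
finger_force: 30.0
```

jog_arm --targets '[{"xyz": [0,0,-0.04],"spin": 0},{"xyz": [0,0,-0.1],"spin": 0},{"xyz": [0,0,-0.2],"spin": 0},{"xyz": [0,0,-0.3],"spin": 0},{"xyz": [0,0,-0.3],"spin": 0},{"xyz": [0,0,-0.3],"spin": 0},{"xyz": [0,0,-0.3],"spin": 0},{"xyz": [0,0,-0.22],"spin": 0},{"xyz": [0,0,-0.12],"spin": 0},{"xyz": [0,0,-0.05],"spin": 0}]'

```text
time: 18.95
tool_pos: [494.6, -141.8, 166.2]
tcp_rot: [3.141, -0.001, 0.001]
contact_force: [-0.8, -0.7, -1.7]
grip_width: 41.8
finger_force: 30.0
```

jog_arm --targets '[{"xyz": [0.03,-0.13,0],"spin": 0},{"xyz": [0.06,-0.25,0],"spin": 0},{"xyz": [0.1,-0.45,0],"spin": 0},{"xyz": [0.14,-0.6,0],"spin": 0},{"xyz": [0.15,-0.65,0],"spin": 0},{"xyz": [0.15,-0.65,0],"spin": 0},{"xyz": [0.14,-0.6,0],"spin": 0},{"xyz": [0.1,-0.45,0],"spin": 0},{"xyz": [0.07,-0.27,0],"spin": 0},{"xyz": [0.03,-0.13,0],"spin": 0}]'

```text
time: 20.2
tool_pos: [571.6, 193.6, 164.7]
tcp_rot: [3.141, 0.001, 0.002]
contact_force: [-0.4, -1.3, -1.7]
grip_width: 41.8
finger_force: 30.0
```

jog_arm --targets '[{"xyz": [0,0,0.03],"spin": 0},{"xyz": [0,0,0.05],"spin": 0},{"xyz": [0,0,0.05],"spin": 0},{"xyz": [0,0,0.05],"spin": 0},{"xyz": [0,0,0.03],"spin": 0},{"xyz": [0,0,0],"spin": 0},{"xyz": [0,0,0],"spin": 0},{"xyz": [0,0,0],"spin": 0},{"xyz": [0,0,0],"spin": 0},{"xyz": [0,0,0],"spin": 0}]'

```text
time: 21.45
tool_pos: [571.9, 192.7, 148.7]
tcp_rot: [3.142, -0.0, 0.001]
contact_force: [-0.2, -0.3, -1.7]
grip_width: 41.7
finger_force: 30.0
```

Run:
```python
from h import *
t=bot.capture("top");s=bot.capture("scene");o=bot.get_obs();print(o['tool_pos'],o['tcp_rot'])
cv2.imwrite("pics/top2.png",t);cv2.imwrite("pics/scene2.png",s)
u,v=proj("scene",(572,193,130)).astype(int);print(u,v)
x,y=max(0,u-70),max(0,v-52);print(x,y)
cv2.imwrite("pics/c5.png",cv2.resize(s[y:y+105,x:x+140],None,fx=5.7,fy=5.7,interpolation=2))
```

```text
[571.90808097 192.66752119 148.62048637] [ 3.14149256e+00 -2.61429481e-05  8.47689358e-04]
176 270
106 218
```

View pics/c5.png

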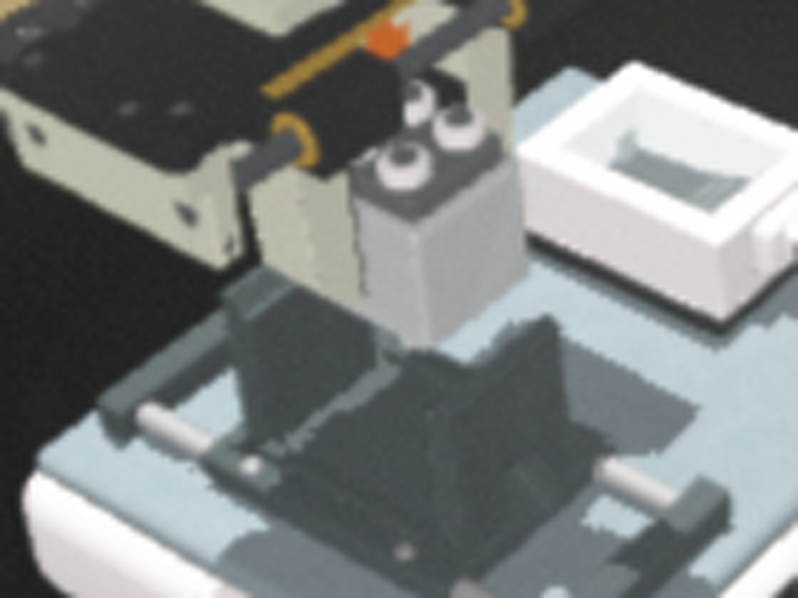

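Run:
```python
from h import *
for p,e in(((418,345),(541,213.7)),((527,270),(541,171.7))):
    print("scene cass",ray("scene",unc(p,5.7,106,218),137.6)[:2].round(1),"exp",e)
print("scene cheek R",ray("scene",unc((548,318),5.7,106,218),126)[:2].round(1))
# top: enlarge around cradle
t0=cv2.imread("pics/top0.png");t=cv2.imread("pics/top2.png")
r=lambda im:cv2.resize(im[180:250,140:190],None,fx=7.8,fy=7.8,interpolation=2)
s=cv2.imread("pics/scene2.png")
cv2.imwrite("pics/c6.png",np.hstack([r(t0),r(t)]))
```

```text
scene cass [548.5 211. ] exp (541, 213.7)
scene cass [546.1 170.2] exp (541, 171.7)
scene cheek R [537.3 172.4]
```

View pics/c6.png

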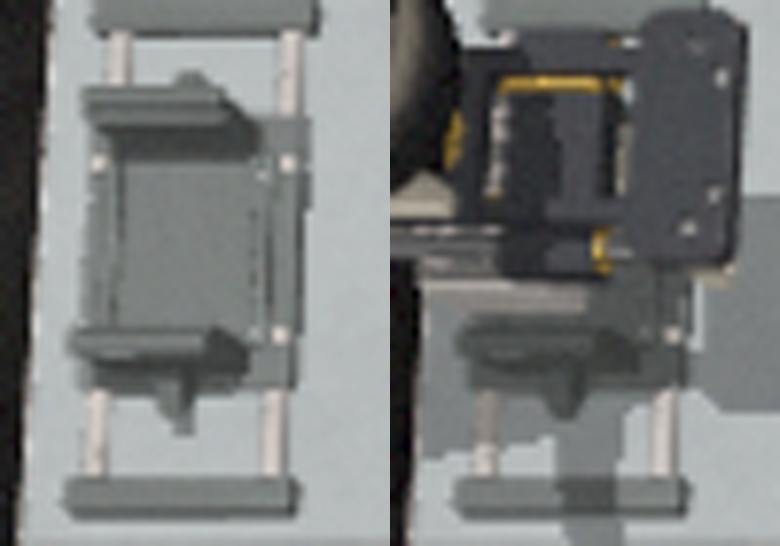

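Run:
```python
from h import *
k=lambda p:((proj("scene",p)-[106,218]+.5)*5.7-.5).round(0)
x,y,z=571.9,192.7,137.6
print("c5 pred bottom NL,NR",k((x-31,y+21,z)),k((x-31,y-21,z)),"top lid NL,NR",k((x-28,y+18,z+50)),k((x-28,y-18,z+50)),"cap near L,R",k((x-19,y+10.4,z+56)),k((x-19,y-10.4,z+56)))
q=lambda p:((proj("scene",p)-[243,166]+.5)*5-.5).round(0)
x,y=494.6,-141.8
print("c4 pred FL,NL,NR",q((x+31,y+21,0)),q((x-31,y+21,0)),q((x-31,y-21,0)), "caps NL,NR",q((x-19,y+10.4,56)),q((x-19,y-10.4,56)),"FR cap",q((x+19,y-10.4,56)))
# rack in scene0/scene1 and shaker checks
print("c4 rack corner near-left base",q((452,-272.3,0)),q((452,-272.3,7)))
```

```text
c5 pred bottom NL,NR [431. 361.] [537. 280.] top lid NL,NR [413. 205.] [507. 138.] cap near L,R [406. 161.] [461. 122.]
c4 pred FL,NL,NR [307. 409.] [434. 463.] [484. 412.] caps NL,NR [430. 330.] [456. 306.] FR cap [376. 275.]
c4 rack corner near-left base [627. 300.] [628. 287.]
```

Run:
```python
from h import *
c=lambda *p:unc(p,7.8,140,180)
for l,p,z in(("farcheek",(154.5,106),126),("nearcheek",(141.5,342),126),("rib mid",(189.5,250),79),("rods far",(205,60),74),("rods near",(184,440),74),("bar far",(206,15),78),("bar near",(183,495),78),("ribL",(113,250),79),("ribR",(262,250),79)):
    print(l,ray("top",c(*p),z)[:2].round(1))
# scene overlay predicted for c3 given centre
k=lambda p:((proj("scene",p)-[105,225]+.5)*4-.5).round(0)
for cy in(192.7,195):
  x=572.8
  print(cy,"cheek near R out/in, L out; far R out/in, L out",k((x-43.5,cy-23,126)),k((x-36,cy-23,126)),k((x-43.5,cy+23,126)),k((x+43.5,cy-23,126)),k((x+36,cy-23,126)),k((x+43.5,cy+23,126)))
print("tab tip TL,TR, botL",k((504,71,94)),k((504,59,94)),k((504,71,80)))
```

```text
farcheek [612.3 193.5]
nearcheek [533.9 192.3]
rib mid [573.7 193.3]
rods far [641.8 194. ]
rods near [509.3 192.3]
bar far [656.8 193.5]
bar near [490.2 190.2]
ribL [573.5 219.4]
ribR [573.9 168.6]
192.7 cheek near R out/in, L out; far R out/in, L out [408. 199.] [394. 192.] [328. 263.] [252. 120.] [265. 126.] [170. 178.]
195 cheek near R out/in, L out; far R out/in, L out [404. 202.] [390. 195.] [324. 266.] [248. 123.] [261. 129.] [166. 181.]
tab tip TL,TR, botL [609. 156.] [625. 142.] [609. 181.]
```

jog_arm --targets '[{"xyz": [0.014,-0.02,0],"spin": -0.1},{"xyz": [0,0,0.03],"spin": 0},{"xyz": [0,0,0.04],"spin": 0},{"xyz": [0,0,0.04],"spin": 0},{"xyz": [0,0,0.04],"spin": 0},{"xyz": [0,0,0.04],"spin": 0},{"xyz": [0,0,0.04],"spin": 0},{"xyz": [0,0,0.03],"spin": 0},{"xyz": [0,0,0.02],"spin": 0},{"xyz": [0,0,0],"spin": 0}]'

```text
time: 22.8
tool_pos: [573.0, 194.2, 126.1]
tcp_rot: [3.141, 0.0, 0.011]
contact_force: [-0.2, 0.2, -1.6]
grip_width: 41.7
finger_force: 30.0
```

Clear of the cheeks with no contact force. Lowering to just above the ribs.

jog_arm --targets '[{"xyz": [0,0,0.05],"spin": 0},{"xyz": [0,0,0.05],"spin": 0},{"xyz": [0,0,0.05],"spin": 0},{"xyz": [0,0,0.05],"spin": 0},{"xyz": [0,0,0.05],"spin": 0},{"xyz": [0,0,0.05],"spin": 0},{"xyz": [0,0,0.05],"spin": 0},{"xyz": [0,0,0.03],"spin": 0},{"xyz": [0,0,0],"spin": 0},{"xyz": [0,0,0],"spin": 0}]'

```text
time: 24.05
tool_pos: [573.2, 194.3, 96.0]
tcp_rot: [3.142, -0.0, 0.011]
contact_force: [0.1, 0.7, -2.4]
grip_width: 41.7
finger_force: 30.0
```

Run:
```python
from h import *
t=bot.capture("top");s=bot.capture("scene");o=bot.get_obs();print(o['tool_pos'],o['contact_force'])
cv2.imwrite("pics/scene3.png",s);cv2.imwrite("pics/top3.png",t)
g=np.clip(((s/255.)**.6)*255,0,255).astype(np.uint8)
cv2.imwrite("pics/c7.png",cv2.resize(g[245:345,115:235],None,fx=6,fy=6,interpolation=2))
k=lambda p:((proj("scene",p)-[115,245]+.5)*6-.5).round(0)
x,y,z=o['tool_pos'];z-=11
print("caps L near..far",k((x-19,y+10.4,z+56)),k((x-19,y-10.4,z+56)),"bottom NL,FL",k((x-31,y+21,z)),k((x+31,y+21,z)),"ribtop inner near/far",k((573-31,y+23.5,79)),k((573+31,y+23.5,79)))
```

```text
[573.16733137 194.25683465  95.99717453] [-0.41673904 -0.15837937 -1.86349131]
caps L near..far [386. 170.] [442. 128.] bottom NL,FL [411. 370.] [246. 278.] ribtop inner near/far [407. 393.] [243. 299.]
```

View pics/c7.png

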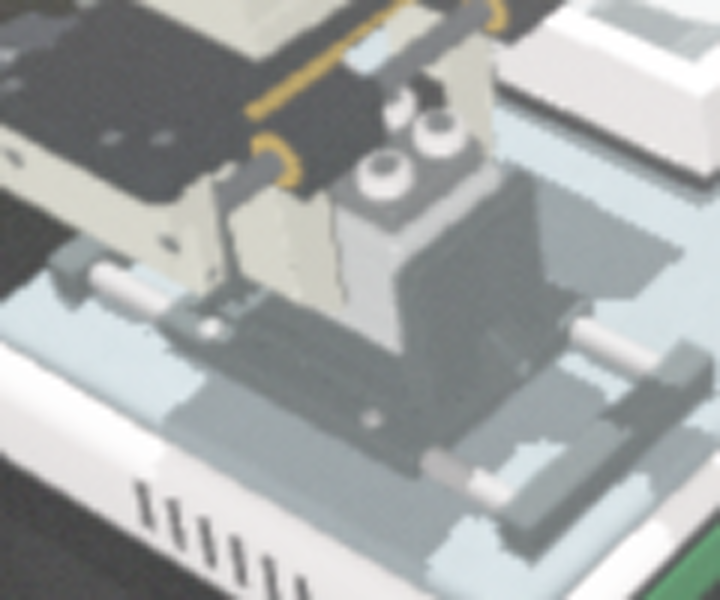

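c7 shows the cassette between the cheeks, near cheek top from (398,262) to (530,172), with no contact. I'll lower it by feel.

jog_arm --targets '[{"xyz": [0,0,0.02],"spin": 0},{"xyz": [0,0,0.02],"spin": 0},{"xyz": [0,0,0.015],"spin": 0},{"xyz": [0,0,0.015],"spin": 0},{"xyz": [0,0,0.01],"spin": 0},{"xyz": [0,0,0.01],"spin": 0},{"xyz": [0,0,0.01],"spin": 0},{"xyz": [0,0,0],"spin": 0},{"xyz": [0,0,0],"spin": 0},{"xyz": [0,0,0],"spin": 0}]'

```text
time: 25.4
tool_pos: [573.0, 194.3, 87.8]
tcp_rot: [3.142, -0.0, 0.011]
contact_force: [-0.3, 0.1, -2.1]
grip_width: 41.6
finger_force: 30.0
```

jog_arm --targets '[{"xyz": [0,0,0.008],"spin": 0},{"xyz": [0,0,0.008],"spin": 0},{"xyz": [0,0,0.008],"spin": 0},{"xyz": [0,0,0.005],"spin": 0},{"xyz": [0,0,0],"spin": 0},{"xyz": [0,0,0],"spin": 0},{"xyz": [0,0,0],"spin": 0},{"xyz": [0,0,0],"spin": 0},{"xyz": [0,0,0],"spin": 0},{"xyz": [0,0,0],"spin": 0}]'

```text
time: 26.65
tool_pos: [573.0, 194.3, 85.5]
tcp_rot: [3.141, -0.0, 0.011]
contact_force: [-0.5, 0.0, -1.8]
grip_width: 42.0
finger_force: 30.0
```

jog_arm --targets '[{"xyz": [0,0,0.006],"spin": 0},{"xyz": [0,0,0.006],"spin": 0},{"xyz": [0,0,0],"spin": 0},{"xyz": [0,0,0],"spin": 0},{"xyz": [0,0,0],"spin": 0},{"xyz": [0,0,0],"spin": 0},{"xyz": [0,0,0],"spin": 0},{"xyz": [0,0,0],"spin": 0},{"xyz": [0,0,0],"spin": 0},{"xyz": [0,0,0],"spin": 0}]'

```text
time: 27.9
tool_pos: [573.1, 194.2, 85.0]
tcp_rot: [3.142, -0.0, 0.011]
contact_force: [-2.8, -0.7, 5.7]
grip_width: 42.1
finger_force: 30.0
```

Seated: TCP at 85.0 mm, which is 74 plus the 11 mm grip offset, with upward contact force. Releasing.

jog_arm --targets '[{"xyz": [0,0,0],"spin": 0},{"xyz": [0,0,0],"spin": 0},{"xyz": [0,0,0],"spin": 0},{"xyz": [0,0,0],"spin": 0},{"xyz": [0,0,0],"spin": 0},{"xyz": [0,0,-0.05],"spin": 0},{"xyz": [0,0,-0.15],"spin": 0},{"xyz": [0,0,-0.25],"spin": 0},{"xyz": [0,0,-0.3],"spin": 0},{"xyz": [0,0,-0.3],"spin": 0}]' --gripper 70

```text
time: 29.15
tool_pos: [573.2, 194.3, 170.3]
tcp_rot: [-3.141, -0.001, 0.011]
contact_force: [0.0, 0.5, 0.5]
grip_width: 64.4
finger_force: 0.0
```

jog_arm --targets '[{"xyz": [-0.03,0.07,0],"spin": 0},{"xyz": [-0.09,0.18,0],"spin": 0},{"xyz": [-0.13,0.25,0],"spin": 0},{"xyz": [-0.14,0.3,0],"spin": 0},{"xyz": [-0.14,0.3,0],"spin": 0},{"xyz": [-0.12,0.25,0],"spin": 0},{"xyz": [-0.08,0.18,0],"spin": 0},{"xyz": [-0.03,0.07,0],"spin": 0},{"xyz": [0,0,0],"spin": 0},{"xyz": [0,0,0],"spin": 0}]' --gripper 50

```text
time: 30.4
tool_pos: [513.9, 66.1, 168.5]
tcp_rot: [-3.141, -0.0, 0.011]
contact_force: [-0.2, -0.2, 0.2]
grip_width: 46.0
finger_force: 0.0
```

Run:
```python
from h import *
s=bot.capture("scene");t=bot.capture("top");o=bot.get_obs();print(o['tool_pos'],o['grip_width'])
cv2.imwrite("pics/scene4.png",s);cv2.imwrite("pics/top4.png",t)
a=cv2.resize(s[225:335,115:235],None,fx=3.3,fy=3.3,interpolation=2)
b=cv2.resize(s[225:335,190:310],None,fx=3.3,fy=3.3,interpolation=2)
cv2.imwrite("pics/c8.png",np.hstack([a,b]))
```

```text
[513.78949829  66.11842945 168.45893685] 45.900234688487565
```

View pics/c8.png

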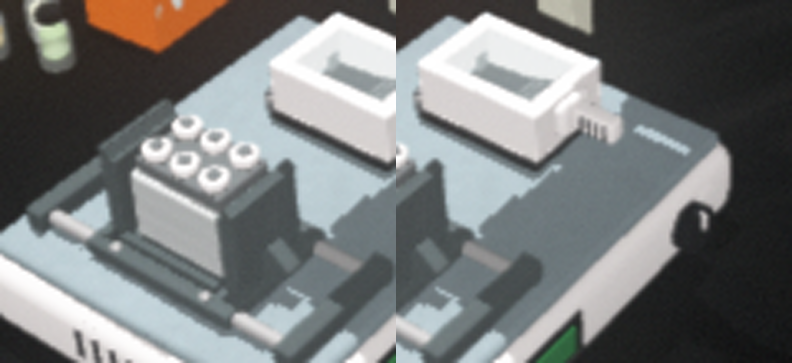

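c8 shows the cassette seated level in the cradle, caps at (145–250,125–180), and the guard shut with its tab free. Descending over the tab.

jog_arm --targets '[{"xyz": [0,0,0.1],"spin": 0},{"xyz": [0,0,0.2],"spin": 0},{"xyz": [0,0,0.25],"spin": 0},{"xyz": [0,0,0.25],"spin": 0},{"xyz": [0,0,0.16],"spin": 0},{"xyz": [0,0,0.1],"spin": 0},{"xyz": [0,0,0.06],"spin": 0},{"xyz": [0,0,0.04],"spin": 0},{"xyz": [0,0,0],"spin": 0},{"xyz": [0,0,0],"spin": 0}]'

```text
time: 31.75
tool_pos: [513.9, 65.6, 76.1]
tcp_rot: [3.141, -0.001, 0.011]
contact_force: [-0.2, 0.3, 0.5]
grip_width: 46.5
finger_force: 0.0
```

jog_arm --targets '[{"xyz": [0,0,0],"spin": 0},{"xyz": [0,0,0],"spin": 0},{"xyz": [0,0,0],"spin": 0},{"xyz": [0,0,0],"spin": 0},{"xyz": [0,0,0],"spin": 0},{"xyz": [0,0,0],"spin": 0},{"xyz": [0,0,0],"spin": 0},{"xyz": [0,0,0],"spin": 0},{"xyz": [0,0,0],"spin": 0},{"xyz": [0,0,0],"spin": 0}]' --gripper 5

```text
time: 33.0
tool_pos: [513.6, 66.6, 75.8]
tcp_rot: [-3.14, -0.0, 0.011]
contact_force: [-0.3, 4.4, 0.9]
grip_width: 11.8
finger_force: 30.0
```

jog_arm --targets '[{"xyz": [0.012,0,-0.08],"spin": 0},{"xyz": [0.017,0,-0.079],"spin": 0},{"xyz": [0.022,0,-0.078],"spin": 0},{"xyz": [0.026,0,-0.076],"spin": 0},{"xyz": [0.031,0,-0.075],"spin": 0},{"xyz": [0.035,0,-0.073],"spin": 0},{"xyz": [0.04,0,-0.07],"spin": 0},{"xyz": [0.044,0,-0.068],"spin": 0},{"xyz": [0.048,0,-0.065],"spin": 0},{"xyz": [0.051,0,-0.062],"spin": 0}]'

```text
time: 34.25
tool_pos: [538.3, 67.0, 133.1]
tcp_rot: [-3.14, 0.004, 0.011]
contact_force: [-1.3, 4.8, -3.4]
grip_width: 11.8
finger_force: 30.0
```

jog_arm --targets '[{"xyz": [0.055,0,-0.059],"spin": 0},{"xyz": [0.059,0,-0.056],"spin": 0},{"xyz": [0.062,0,-0.052],"spin": 0},{"xyz": [0.065,0,-0.048],"spin": 0},{"xyz": [0.068,0,-0.044],"spin": 0},{"xyz": [0.07,0,-0.04],"spin": 0},{"xyz": [0.072,0,-0.036],"spin": 0},{"xyz": [0.074,0,-0.031],"spin": 0},{"xyz": [0.076,0,-0.027],"spin": 0},{"xyz": [0,0,0],"spin": 0}]'

```text
time: 35.5
tool_pos: [586.9, 67.7, 165.3]
tcp_rot: [-3.14, 0.002, 0.011]
contact_force: [-2.9, 5.5, 2.7]
grip_width: 11.8
finger_force: 30.0
```

jog_arm --targets '[{"xyz": [0,0,0],"spin": 0},{"xyz": [0,0,0],"spin": 0},{"xyz": [0,0,0],"spin": 0},{"xyz": [0,0,0],"spin": 0},{"xyz": [0,0,0],"spin": 0},{"xyz": [0,0,0],"spin": 0},{"xyz": [-0.1,0,0],"spin": 0},{"xyz": [-0.2,0,0],"spin": 0},{"xyz": [-0.2,0,0],"spin": 0},{"xyz": [-0.1,0,0],"spin": 0}]' --gripper 45

```text
time: 36.75
tool_pos: [538.7, 65.9, 165.4]
tcp_rot: [3.142, 0.0, 0.011]
contact_force: [0.8, -0.1, -0.4]
grip_width: 41.5
finger_force: 0.0
```

Run:
```python
from h import *
s=bot.capture("scene");cv2.imwrite("pics/scene5.png",s)
s0=cv2.imread("pics/scene4.png")
H=np.array([621,66.5,75])
def P(a,u,w,v): c,q=np.cos(a),np.sin(a);return H+[-(u*c-w*q),v,u*q+w*c]
# brightness along the tab's and front frame's predicted positions, open vs shut
for a in(0,1.9):
  for nm,u,w in(("tab",104,12),("tabtip",113,12),("front",84,10)):
    for v in((0,) if nm!="front" else(-22,22)):
      x,y=proj("scene",P(a,u,w,v)).round().astype(int); print(a,nm,v,(x,y),"now",s[y-1:y+2,x-1:x+2].mean((0,1)).round(),"before",s0[y-1:y+2,x-1:x+2].mean((0,1)).round())
o=bot.get_obs();print(o['tool_pos'],o['contact_force'],o['grip_width'])
```

```text
0 tab 0 (np.int64(253), np.int64(263)) now [124. 120. 108.] before [191. 191. 195.]
0 tabtip 0 (np.int64(257), np.int64(265)) now [124. 119. 108.] before [180. 179. 181.]
0 front -22 (np.int64(251), np.int64(253)) now [122. 117. 107.] before [203. 202. 201.]
0 front 22 (np.int64(236), np.int64(266)) now [42. 41. 40.] before [193. 193. 199.]
1.9 tab 0 (np.int64(186), np.int64(197)) now [207. 214. 218.] before [ 45. 129. 229.]
1.9 tabtip 0 (np.int64(185), np.int64(192)) now [159. 173. 177.] before [ 49. 161. 252.]
1.9 front -22 (np.int64(199), np.int64(202)) now [173. 189. 192.] before [146. 170. 190.]
1.9 front 22 (np.int64(182), np.int64(212)) now [253. 253. 254.] before [ 43. 101. 197.]
[538.26365391  65.97867041 165.41895851] [ 0.08144703 -0.11220813 -0.65257414] 41.53901061086588
```

Pixel checks confirm the guard stands at its 1.9 rad stop: the tab is now white at the predicted open position and gone from the shut one. Next, close the fingers and go above the rocker.

jog_arm --targets '[{"xyz": [0.06,0,0],"spin": 0},{"xyz": [0.06,0,0],"spin": 0},{"xyz": [0.06,0,0.05],"spin": 0},{"xyz": [0,0,0.1],"spin": 0},{"xyz": [0,0,0.15],"spin": 0},{"xyz": [0,0,0.2],"spin": 0},{"xyz": [0,0,0.2],"spin": 0},{"xyz": [0,0,0.1],"spin": 0},{"xyz": [0,0,0.05],"spin": 0},{"xyz": [0,0,0],"spin": 0}]' --gripper 0

```text
time: 38.05
tool_pos: [554.3, 66.0, 97.2]
tcp_rot: [3.141, -0.0, 0.011]
contact_force: [-0.0, -0.1, 0.1]
grip_width: 0.2
finger_force: 0.0
```

jog_arm --targets '[{"xyz": [0,0,0.03],"spin": 0},{"xyz": [0,0,0.02],"spin": 0},{"xyz": [0,0,0.02],"spin": 0},{"xyz": [0,0,0.02],"spin": 0},{"xyz": [0,0,0],"spin": 0},{"xyz": [0,0,0],"spin": 0},{"xyz": [0,0,0],"spin": 0},{"xyz": [0,0,0],"spin": 0},{"xyz": [0,0,0],"spin": 0},{"xyz": [0,0,0],"spin": 0}]'

```text
time: 39.3
tool_pos: [554.0, 66.1, 90.0]
tcp_rot: [3.142, 0.0, 0.011]
contact_force: [-3.0, -0.4, 3.8]
grip_width: 0.5
finger_force: 2.0
```

Contact at about 90 mm. Pressing on down in small steps.

jog_arm --targets '[{"xyz": [0,0,0.012],"spin": 0},{"xyz": [0,0,0.012],"spin": 0},{"xyz": [0,0,0.012],"spin": 0},{"xyz": [0,0,0.012],"spin": 0},{"xyz": [0,0,0.012],"spin": 0},{"xyz": [0,0,0],"spin": 0},{"xyz": [0,0,0],"spin": 0},{"xyz": [0,0,0],"spin": 0},{"xyz": [0,0,0],"spin": 0},{"xyz": [0,0,0],"spin": 0}]'

```text
time: 40.55
tool_pos: [554.2, 66.0, 85.3]
tcp_rot: [3.141, -0.0, 0.011]
contact_force: [0.2, 0.0, 0.1]
grip_width: 0.8
finger_force: 0.0
```

jog_arm --targets '[{"xyz": [0,0,0.012],"spin": 0},{"xyz": [0,0,0.012],"spin": 0},{"xyz": [0,0,0.012],"spin": 0},{"xyz": [0,0,0],"spin": 0},{"xyz": [0,0,0],"spin": 0},{"xyz": [0,0,0],"spin": 0},{"xyz": [0,0,0],"spin": 0},{"xyz": [0,0,0],"spin": 0},{"xyz": [0,0,0],"spin": 0},{"xyz": [0,0,0],"spin": 0}]'

```text
time: 41.8
tool_pos: [554.2, 66.0, 82.4]
tcp_rot: [3.141, -0.0, 0.011]
contact_force: [0.5, -0.2, 0.4]
grip_width: 0.5
finger_force: 0.0
```

Contact force vanished and stayed at zero at 82.4 mm, so the rocker has snapped over. Retreating and checking.

jog_arm --targets '[{"xyz": [0,0,-0.05],"spin": 0},{"xyz": [0,0,-0.15],"spin": 0},{"xyz": [-0.05,0,-0.25],"spin": 0},{"xyz": [-0.15,0,-0.3],"spin": 0},{"xyz": [-0.3,0.1,-0.3],"spin": 0},{"xyz": [-0.4,0.2,-0.2],"spin": 0},{"xyz": [-0.3,0.3,-0.1],"spin": 0},{"xyz": [-0.1,0.3,0],"spin": 0},{"xyz": [0,0.1,0],"spin": 0},{"xyz": [0,0,0],"spin": 0}]'

```text
time: 43.05
tool_pos: [451.6, -15.2, 190.8]
tcp_rot: [3.142, -0.001, 0.01]
contact_force: [0.5, -0.1, -0.2]
grip_width: 0.6
finger_force: 0.0
```

Run:
```python
from h import *
s=bot.capture("scene");t=bot.capture("top");cv2.imwrite("pics/scene6.png",s);cv2.imwrite("pics/top6.png",t)
H=np.array([621,66.5,75])
def P(a,u,w,v): c,q=np.cos(a),np.sin(a);return H+[-(u*c-w*q),v,u*q+w*c]
for nm,u,w,v in(("tab",104,12,0),("front",84,10,22)):
  x,y=proj("scene",P(1.9,u,w,v)).round().astype(int); print(nm,s[y-1:y+2,x-1:x+2].mean((0,1)).round())
# dark rocker mask between deck grey: profile along rocker x in scene image at y=66.5
m=(s.max(2)<75).astype(np.uint8); ns=np.zeros_like(m)
c=proj("scene",(577,66.5,84)).astype(int); x0,y0=c-[32,28]
n,l,st,ce=cv2.connectedComponentsWithStats(m[y0:y0+56,x0:x0+64])
for i in range(1,n):
  if 60<st[i,4]<1500: print("dark blob",st[i]+[x0,y0,0,0,0],ce[i].round(1)+c-[32,28])
for a in(-.2,.2):
  print(a,[proj("scene",(577-d*np.cos(a),66.5+v,85-d*np.sin(a)*np.sign(1))).round(1).tolist() for d in(-30,30) for v in(-16,16)])
o=bot.get_obs();print(o['tool_pos'],o['contact_force'],o['time'])
```

```text
tab [234. 235. 239.]
front [253. 254. 254.]
dark blob [215 223  43  29 825] [239.9 233.1]
dark blob [198 242  53  34 859] [223.6 259.4]
-0.2 [[219.9, 244.0], [208.6, 252.6], [244.4, 250.2], [233.2, 259.3]]
0.2 [[219.6, 238.9], [208.1, 247.4], [244.6, 255.4], [233.5, 264.5]]
[451.39293175 -14.5905246  190.36848981] [-0.79812993 -0.58765693  0.607551  ] 43.15
```

Run:
```python
from h import *
for f in("scene5","scene6"):
    g=cv2.cvtColor(cv2.imread(f"pics/{f}.png"),cv2.COLOR_BGR2GRAY)[234:278:2,196:254:2]
    print(f)
    for r in g: print("".join("#" if v<45 else "+" if v<75 else "." if v<130 else " " for v in r))
```

```text
scene5
.          .+#+##############
             .+##############
               .+############
                 .+##########
          .         +########
          ...         .+#####
         +++++.         .+###
       .++++++++..         +#
      .++++++++++...+++.   ..
     +++++++++++..++###+  ...
  ..++++++++++.....####+  ...
....++++++++++++++######++...
..+++++++++##++#+##########+ 
.++++++++++++############### 
   ++++++++#+#############+..
     .++++++++###########+...
       .+++++++#########+....
         .++++++#######+.....
           .+++#######+......
             .++####+........
  ..          .++##+.........
 ...         .....+..........
scene6
.          .+++++#++#########
             .++++++#++######
               .+++++#+######
                 .+++########
          .++.      ++#######
         .+++++       .+#####
        .+++++++.       .++#+
       .+++++++++.         ++
      .++++++++++++.         
     +++++++++++++....       
  ..+++++++++++++.+...+.     
....+++++++++++....+.++++.   
..++++++++++++++....+++++++. 
.++++++++++++++++..+++++++++ 
   .+++++++++++++++++++++++  
     .++++++++++++++++++++   
       .++++++++++++++++.    
         .+++++++++++++.     
           .++++++++++.      
             .+++++++.       
               .++++.        
  ..             ..
```

The far end of the rocker is now raised and the ribbed near end is down, so it is on. Handing in.

```bash
python3 -c "
from plant import bot
print(bot.close_job())"
```

```text
the job is handed in; nothing more can be done
None
```

The full cassette is seated in the cradle, the guard stands open and the rocker is on; I handed the job in at about 43 s with the arm clear, and no verdict came back.

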